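# Start a thumb bolt in a threaded boss without cross-threading

## Robot

A 7-joint arm with a two-finger parallel gripper is mounted at the origin on a cart in front of the work surface, level with it; the furniture and walls round the work are solid. World frame = base frame: x ahead of the robot, y to its left, z up, the work surface at z = 0. Lengths are in m, angles in rad, forces in N, time in s.
With the tool pointing down it reaches from about 0.35 to 0.9 m from the base axis. Payload 8.1 kg.
Tool frame: the origin (TCP) lies midway between the tips of the shut fingers; the grasp point (between the pads) lies 19 mm behind it (arm.hold_point_z is the distance from the TCP to the grasp point, in m); z points along the fingers, y is the direction in which the jaws open and shut (so a half turn about z gives the same grasp; the last joint's range is limited). The gripper opens to 92 mm and grips with 3 to 60 N. Pads are 19 mm wide; open, the fingers measure 130 mm over their backs; the gripper's body (75 mm by 190 mm) begins 47 mm behind the grasp point.
Start: joints at [-1.396, 0.434, 0.025, 1.573, -0.012, 1.134, -0.075], TCP at [0.171, 0.601, 0.227] pointing down, gripper open.
Joint ranges: [-2.62, 2.62], [-0.44, 2.09], [-1.27, 1.32], [0.08, 2.57], [-1.32, 4.46], [0.12, 2], [-2.74, 2.74]. Speed limits (rad/s): [2.22, 2.22, 3.01, 3.01, 3.14, 3.14, 3.14].

## Interface

Orientations are given as a rotation vector (axis times angle).
In Python, from cell import arm gives the robot as it stands.
- The arm moves only by the shell command python3 -m pendant 'ROWS' [FORCE]. ROWS is JSON, a list of rows, each a list of 3 entries, a list of its own where there are three numbers: the shift along the tool's x, y, z in m, then the turn, a rotation vector about the tool's x, y, z in degrees, then the finger opening in m, from 0 to 0.0918. A call has 1 to 10 rows; each row shifts and turns the commanded pose from where the row before left it, along the tool's axes as they then stand; what a row does not reach is not made up. A row lasts 1/8 s, in which the tool goes at most 62.5 mm and 10.7 degrees, less where a joint would pass 70% of its speed; a pose out of reach is approached as far as the arm can. A call with a gripper value outside its range is refused whole. The fingers move at their own pace and stop on an object; FORCE is the grip in N (left out, the last holds). Time passes only in rows, so rows that do not move let the fingers close. It gives the time, the measured TCP pose, the force and the opening at its end, in the units of the state.
- arm.observe(): the state, without advancing time (a new reading comes with each control period).
- arm.get_image(name): name is "scene" or "top" or "wrist"; returns (picture, depth): 400x640x3 uint8, red, green, blue; 400x640 float32, m along the optical axis (not along the pixel's ray), 0 where there is no reading.
- arm.camera_params(name): a dict with "fovy" (degrees; the focal length in pixels is half the picture's height over the tangent of half this angle, whatever the lens; pixels are square), "cx", "cy" (the principal point, pixels), "k1" (the pictures are not rectified: a ray, as slopes to the right and down, at radius r is drawn at 1 + k1 r^2 times it, then the intrinsics apply), "rvec" (rotation vector, rad) and "tvec" (3), from world to camera coordinates, as OpenCV has them; the wrist camera has in their place "mount" (4x4, takes a point from camera to tool coordinates, whose origin is the TCP and whose axes are the flange's). Camera axes: x right, y down, z forward; pixel columns grow to the right and rows downward; lengths in m; the calibration is good to about 2 mm. A picture is of the moment at which its call begins: read the wrist's pose just before it. camera_params takes no time and is no camera call.
- arm.sign_off(): hands the job in, once; it reports no verdict.
Trained networks look in the newest picture that a camera, given by its name, has taken for a name from the list of things; names that differ only in an ending like _2 or _b are one class to them, and where a whole thing is asked for, a point or a joint stands for the part that bears it (a point fixed in the world has none). Each returns a list of dicts, best first, with "conf" (0 to 1); they miss things now and then, are a little off and sometimes report something else, mostly with a low value. They report only what shows in the picture. A call takes as long as a camera call. They do not tell look-alikes from the thing itself.
- arm.look_for(camera, label): "rect" ([centre column, centre row, width, height] in pixels, round what is visible of it).
- arm.masks_of(camera, label): "pixels" (400x640 bool, what is visible of it) and "rect" ([centre column, centre row, width, height] in pixels, round what is visible of it).
The state is a dict: "clock": time; "joints": joint angles; "dq": joint speeds; "joint_efforts": joint torques, N m; "position": TCP position; "ee_rot": TCP orientation; "force": force on the tool from outside, world axes, zero at the start; "ft_torque": the same for the moment, N m; "width": opening from 0.0 (shut) to 1.0 (fully open).
Only numpy, scipy, OpenCV 4.12 (cv2) and the standard library are available. Lean on these libraries where they do the work, as an engineer would, in place of code of your own. Each camera call takes 0.05 s, during which the arm holds its last target.

## Task

Take the brass-headed thumb bolt from its wooden stand and set it upright in the mouth of the threaded boss, with the white stripe on its head about a fifth of a turn clockwise (seen from above) past the boss's red marks, so that it rests on top of the first thread. Turn it backward (counterclockwise) until it drops into the thread, just as the stripe comes into line with the red marks, then screw it forward (clockwise) one full turn, letting it sink as it turns. Finish still gripping the started bolt by its head with the gripper, and leave the loose things around undisturbed.

Things in the scene. Friction and masses are not known exactly. Their poses are not given: they have to be found in the camera images.
- bolt: Thumb bolt, about 0.2 kg: knurled round brass head 34 mm across, 26 mm high, with a white stripe across its top along the bolt's x axis (same after half a turn); steel shank below, 17 mm across, 58 mm long, round end. Origin on the axis at the head's underside, z towards the head.
- bolt_lugs (a point): Point on the bolt's axis 30 mm below the head's underside, where its two-start thread begins in two lugs on the +x and -x sides (in line with the stripe), 26 mm across over both.
- boss: Threaded boss, fixed, placed anew each run: dark steel tube 52 mm across, top 60 mm high (bore 32 mm; 20 mm between the thread's ridges and in the plain bore below), on a grey plate 120 x 84 x 8 mm with four bolt heads at its corners. Origin at the centre of the plate's underside, z up. Two red marks on the tube's rim lie on its +x and -x sides.
- boss_mouth (a point): Centre of the tube's open top. Inside: right-hand two-start thread, clockwise from above drives the bolt down 12 mm a turn; ridges 6 mm apart, about 1.5 mm up-and-down play, friction about 0.35 (it does not turn by itself). It repeats every half turn, so do not turn back more than 0.4 rad past the marks.
- boss_crest (a point): Where the bolt's origin is, 88 mm above the boss's origin, on the first ridge just before the drop. With the stripe 1.2 rad clockwise of the marks it rests at 86 mm; turning back makes it climb. Between the marks and 0.15 rad counterclockwise past them it comes free and drops 6 mm once let go of or lowered.
- boss_started (a point): Where the bolt's origin is when started, 70.5 mm above the boss's origin, after one full turn forward from the drop (it lies at 82.5 mm right after the drop).
- stand: Wooden block 80 x 80 x 66 mm, fixed, with an upright 31 mm hole in its middle in which the bolt hangs by its head at the start, 2 mm loose all round. Origin at the centre of its underside.
- bolt_m16_0: Loose bystander: grey bolt 61 mm long, lying. Not to be disturbed.
- nut_m16_0: Loose bystander: grey nut 27 mm across. Not to be disturbed.
- centre_punch: Loose bystander: black punch 106 mm long, lying. Not to be disturbed.
- copper_flat: Loose bystander: copper bar 85 mm long, lying. Not to be disturbed.
- spanner: Loose bystander: spanner 201 mm long, lying. Not to be disturbed.
- tin: Loose bystander: open steel tin 67 mm across, 39 mm high. Not to be disturbed.
Mind the look-alikes: they are no part of the job. Several things have the shape of the bolt; the one meant has the colours described above.

How it is judged:
On the way, in this order (a step that is already met when the one before it is completed fails the run):
1. the bolt stands upright in the boss on its first ridge, its stripe more than 0.5 rad off the marks (z of bolt in the frame of boss between 0.084 and 0.0885 m and horizontal distance between bolt and boss below 0.008 m and angle between bolt's own z axis and vertical below 0.15 rad and angle between the x axis of bolt and the x axis of boss, either way round above 0.5 rad and contact force between bolt and boss above 0.2 N), for 0.1 s.
2. it has been turned back, still up on the ridge, until its stripe is within 0.35 rad of the marks (z of bolt in the frame of boss between 0.0858 and 0.094 m and horizontal distance between bolt and boss below 0.008 m and angle between the x axis of bolt and the x axis of boss, either way round below 0.35 rad), for 0.02 s.
3. it has dropped into the thread near the marks (origin 80 to 84.3 mm above the boss's, stripe within 0.6 rad) (z of bolt in the frame of boss between 0.08 and 0.0843 m and horizontal distance between bolt and boss below 0.004 m and angle between the x axis of bolt and the x axis of boss, either way round below 0.6 rad), for 0.05 s.
At the end, for the whole second after the job is handed in: The bolt has been screwed one turn (give or take a quarter) into the boss: its origin is 67.5 to 75 mm above the boss's origin and within 6 mm of its axis, tilted less than 0.12 rad, at rest, and the fingers still grip it with more than 3 N (z of bolt in the frame of boss between 0.0675 and 0.075 m and horizontal distance between bolt and boss below 0.006 m and angle between bolt's own z axis and vertical below 0.12 rad and contact force between the fingers and bolt above 3 N and linear speed of bolt below 0.02 m/s); the arm keeps its last pose, push and grip.
It fails at once if a loose bystander is moved by more than 25 mm (distance of any of bolt_m16_0, nut_m16_0, centre_punch, copper_flat, spanner, tin from where it was at the start of the episode above 0.025 m).
It also fails if it takes over 64 s, if anything falls off the work surface, if the arm or the gripper's body presses on something with over 40 N, if the wrist force passes 120 N, or if a joint passes its speed limit or range.

## Working session

There is one attempt and no reset: what is moved stays moved. The work goes in short steps, Python scripts to look and compute and a shell command to move; the robot and the scene stay as the last step left them, time stands still between calls to the robot, and variables do not carry over. Pictures are saved under pics/ and viewed, and the job is handed in when it is done.

```bash
ls; mkdir -p pics; python3 - <<'E'
from cell import arm
import cv2
print(arm.observe())
for n in("scene","top","wrist"):
    p,d=arm.get_image(n); cv2.imwrite(f"pics/a_{n}.png",p[:,:,::-1]); print(n,arm.camera_params(n))
    import numpy as np; np.savez(f"a_{n}.npz",p=p,d=d)
print(arm.hold_point_z)
E
```

```text
pics
{'clock': 0.0, 'joints': array([-1.3956181 ,  0.43519996,  0.0249856 ,  1.57409855, -0.01160505,
        1.13396808, -0.07509882]), 'dq': array([ 1.18669123e-03, -4.16135108e-04, -1.28129140e-04, -8.81879975e-05,
       -5.96170761e-04,  2.08214323e-03, -4.32041202e-04]), 'joint_efforts': array([-3.11458916e-04, -6.67839932e+01,  9.85480249e-01, -3.14460003e+01,
       -6.03160984e-02,  4.25130478e-02,  1.79669028e-04]), 'position': array([0.1713098 , 0.60054282, 0.22595884]), 'ee_rot': array([-4.35049314e-01, -3.11124979e+00,  2.39868507e-03]), 'force': array([ 0.01514375,  0.00900131, -0.44682709]), 'ft_torque': array([-0.01424482, -0.06561557,  0.01597231]), 'width': 1.0005023163594415}
scene {'fovy': 52.13818349952352, 'cx': 314.414237650009, 'cy': 209.11529726537321, 'k1': -0.004414435416354228, 'rvec': array([ 1.91554175, -0.62825007,  0.42843794]), 'tvec': array([-0.47238703,  0.23000687,  0.79195405])}
top {'fovy': 44.432991186935936, 'cx': 328.32222886003456, 'cy': 201.35114013510017, 'k1': -0.013025548927274694, 'rvec': array([ 1.90685941, -1.89138378,  0.56716916]), 'tvec': array([-0.03373819,  0.5403088 ,  1.45879536])}
wrist {'fovy': 60.94186982265554, 'cx': 320.6521702666312, 'cy': 203.56326421985054, 'k1': -0.05320092599285192, 'mount': array([[-5.46365145e-04, -9.65381941e-01, -2.60839814e-01,
         7.06601378e-02],
       [ 9.99999843e-01, -5.59510276e-04, -2.38611689e-05,
        -7.54891820e-04],
       [-1.22907415e-04, -2.60839786e-01,  9.65382096e-01,
        -1.59473958e-01],
       [ 0.00000000e+00,  0.00000000e+00,  0.00000000e+00,
         1.00000000e+00]])}
0.0188
```

View pics/a_scene.png

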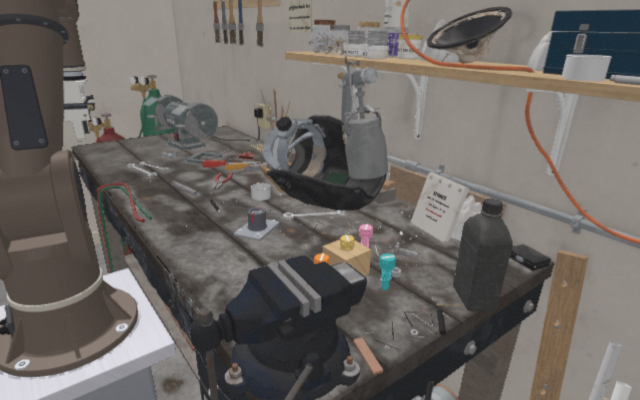

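View pics/a_top.png

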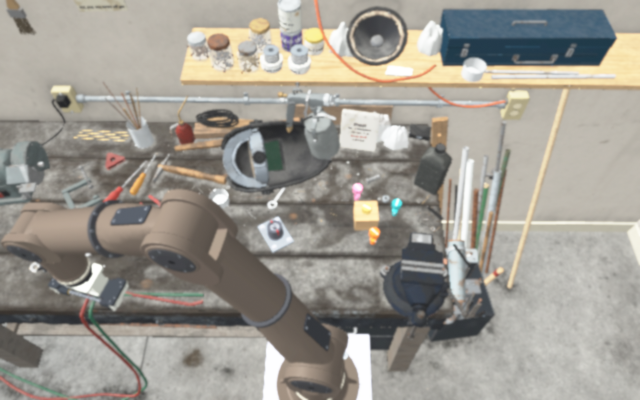

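View pics/a_wrist.png

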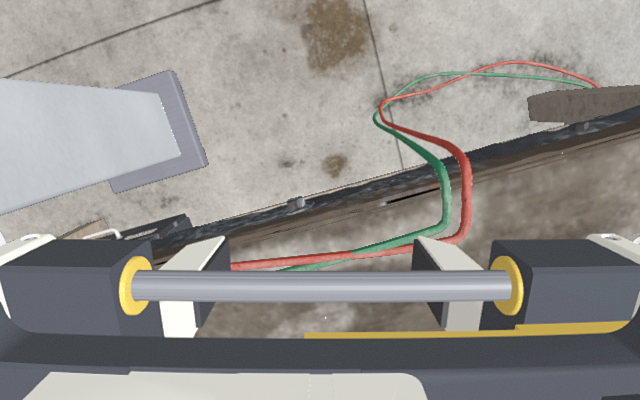

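```bash
cat > h.py <<'E'
import numpy as np, cv2
from scipy.spatial.transform import Rotation as R
from cell import arm
def cam(n,pose=None):
    c=arm.camera_params(n); f=200/np.tan(np.radians(c["fovy"]/2))
    if n=="wrist":
        if pose is None:
            s=arm.observe(); pose=(s["position"],s["ee_rot"])
        T=np.eye(4);T[:3,:3]=R.from_rotvec(pose[1]).as_matrix();T[:3,3]=pose[0]
        M=T@np.array(c["mount"]); Rc=M[:3,:3];t=M[:3,3]
    else:
        Rw=R.from_rotvec(c["rvec"]).as_matrix(); Rc=Rw.T; t=-Rw.T@c["tvec"]
    return dict(f=f,cx=c["cx"],cy=c["cy"],k=c["k1"],R=Rc,t=t)
def ray(C,u,v):
    x=(np.asarray(u,float)-C["cx"])/C["f"];y=(np.asarray(v,float)-C["cy"])/C["f"]
    a,b=x.copy(),y.copy()
    for _ in range(10):
        s=1+C["k"]*(a*a+b*b); a,b=x/s,y/s
    return np.stack([a,b,np.ones_like(a)],-1)
def atz(C,u,v,z):
    r=ray(C,u,v)@C["R"].T
    s=(z-C["t"][2])/r[...,2]
    return C["t"]+r*s[...,None]
def atd(C,u,v,d):
    return C["t"]+(ray(C,u,v)*np.asarray(d)[...,None])@C["R"].T
def proj(C,P):
    q=(np.asarray(P)-C["t"])@C["R"]; a=q[...,0]/q[...,2];b=q[...,1]/q[...,2]; s=1+C["k"]*(a*a+b*b)
    return np.stack([a*s*C["f"]+C["cx"],b*s*C["f"]+C["cy"]],-1)
E
python3 - <<'E'
from h import *
for n in("scene","top"):
    z=np.load(f"a_{n}.npz"); C=cam(n); d=z["d"]
    arm.get_image(n)
    for l in("bolt","stand","boss"):
        for o in arm.masks_of(n,l)[:5]:
            m=o["pixels"]; v,u=np.nonzero(m&(d>0)); P=atd(C,u,v,d[v,u])
            print(n,l,round(o["conf"],2),np.round(o["rect"]), np.round(np.median(P,0),3), "zmax",np.round(np.percentile(P[:,2],[5,95]),3), "top",np.round(P[P[:,2]>np.percentile(P[:,2],95)-0.005].mean(0),3))
    for l in ("bolt_m16_0","nut_m16_0","centre_punch","copper_flat","spanner","tin"):
        for o in arm.look_for(n,l)[:2]:
            x,y=int(o["rect"][0]),int(o["rect"][1]); print(n,l,round(o["conf"],2),np.round(o["rect"]),np.round(atz(C,x,y,0.01),3))
for n,b in(("scene",(200,190,420,300)),("top",(230,160,430,270))):
    p=np.load(f"a_{n}.npz")["p"][b[1]:b[3],b[0]:b[2]]
    cv2.imwrite(f"pics/c_{n}.png",cv2.resize(p[:,:,::-1],None,fx=3.6,fy=3.6,interpolation=cv2.INTER_CUBIC))
E
```

```text
scene bolt 0.64 [366. 235.  19.  19.] [ 0.644 -0.139  0.073] zmax [0.042 0.086] top [ 0.647 -0.136  0.084]
scene bolt 0.62 [388. 273.  14.  35.] [ 0.581 -0.272  0.068] zmax [0.013 0.085] top [ 0.585 -0.269  0.084]
scene bolt 0.6 [321. 260.  17.  12.] [ 0.467 -0.186  0.084] zmax [0.079 0.149] top [ 0.389 -0.284  0.15 ]
scene bolt 0.58 [347. 244.  15.  17.] [ 0.555 -0.169  0.087] zmax [0.071 0.094] top [ 0.561 -0.164  0.092]
scene stand 0.93 [346. 255.  46.  33.] [ 0.554 -0.189  0.063] zmax [0.019 0.068] top [ 0.55  -0.173  0.069]
scene boss 0.85 [256. 225.  44.  39.] [0.488 0.14  0.012] zmax [0.001 0.061] top [0.5   0.154 0.06 ]
scene nut_m16_0 0.73 [345. 256.  50.  33.] [ 0.605 -0.111  0.01 ]
scene nut_m16_0 0.45 [396. 275.  11.   7.] [ 0.64  -0.249  0.01 ]
scene centre_punch 0.65 [258. 226.  47.  31.] [0.508 0.168 0.01 ]
scene copper_flat 0.83 [367. 357.  24.  29.] [ 0.405 -0.399  0.01 ]
scene spanner 0.57 [313. 215.  62.  11.] [0.683 0.13  0.01 ]
scene tin 0.83 [262. 192.  19.  22.] [0.653 0.396 0.01 ]
scene tin 0.41 [258. 224.  48.  38.] [0.514 0.18  0.01 ]
top bolt 0.69 [374. 237.  13.  14.] [ 0.466 -0.185  0.076] zmax [0.001 0.087] top [ 0.471 -0.184  0.085]
top bolt 0.47 [357. 192.   9.  18.] [ 0.645 -0.134  0.075] zmax [0.017 0.085] top [ 0.65  -0.133  0.083]
top bolt 0.42 [398. 208.  11.  17.] [ 0.583 -0.267  0.075] zmax [-0.     0.087] top [ 0.586 -0.267  0.085]
top stand 0.97 [367. 215.  30.  31.] [ 0.542 -0.16   0.062] zmax [0.009 0.07 ] top [ 0.561 -0.164  0.068]
top boss 0.62 [275. 234.  32.  33.] [0.487 0.153 0.011] zmax [0.001 0.059] top [0.502 0.156 0.059]
top bolt_m16_0 0.62 [371. 179.  14.  10.] [ 0.744 -0.188  0.01 ]
top copper_flat 0.41 [366. 208.  12.  13.] [ 0.61  -0.164  0.01 ]
top spanner 0.57 [276. 202.  13.  21.] [0.632 0.165 0.01 ]
top spanner 0.55 [277. 234.  33.  34.] [0.498 0.153 0.01 ]
top tin 0.63 [220. 198.  17.  15.] [0.647 0.368 0.01 ]
```

```bash
ls pics
```

```text
a_scene.png
a_top.png
a_wrist.png
c_scene.png
c_top.png
```

View pics/c_scene.png

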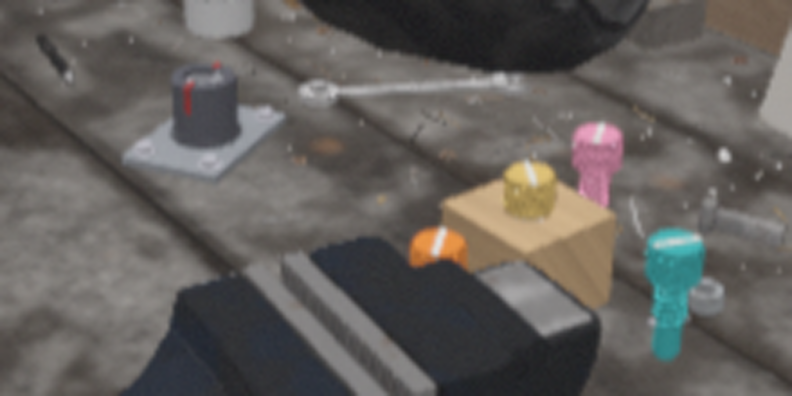

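View pics/c_top.png

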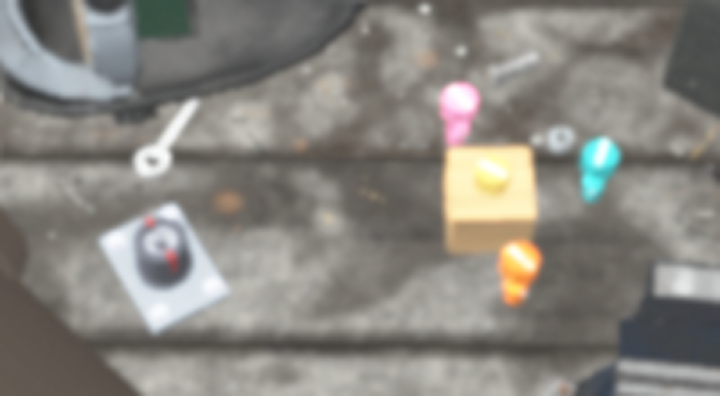

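```bash
python3 - <<'E'
from h import *
pts=[]
for n in("scene","top"):
    d=np.load(f"a_{n}.npz")["d"]; C=cam(n); v,u=np.nonzero(d>0); pts.append(atd(C,u,v,d[v,u]))
P=np.vstack(pts)
print("rows x 0.30..0.85 step .05; cols y 0.45..-0.45: max z cm")
ys=np.arange(0.45,-0.46,-0.05)
print("      "," ".join("%5.2f"%y for y in ys))
for x in np.arange(0.3,0.86,0.05):
    print("%5.2f "%x," ".join("%5.0f"%(100*np.percentile(q[:,2],98)) if len(q:=P[(abs(P[:,0]-x)<.025)&(abs(P[:,1]-y)<.025)])>3 else "    -" for y in ys))
E
```

```text
rows x 0.30..0.85 step .05; cols y 0.45..-0.45: max z cm
        0.45  0.40  0.35  0.30  0.25  0.20  0.15  0.10  0.05  0.00 -0.05 -0.10 -0.15 -0.20 -0.25 -0.30 -0.35 -0.40 -0.45
 0.30      0     0     0     0     0     0     0     0     0     0     0     0     1     3    16    16    16    16     0
 0.35      0     0     0     0     0     0     0     0     0     0     0     1     1     3    16    16    16    16     2
 0.40      0     0     0     0     0     0     0     0     0     0     0     0     0     0     3    15    15     2     1
 0.45      0     1     1     1     0     1     2     1     0     0     1     1     9     9     1    14    14     0     0
 0.50      0     1     0     0     0     6     6     1     0     0     1     6     7     9     0     0     0     0     0
 0.55      0     0     0     1     1     1     5     1     1     1     1     7     9     9     8     1     0     1     1
 0.60      0     4     4    20    19    30    26    17    17     1     1     6     9     7     9     8     0     1     1
 0.65      0     4    11    24    14    30    28    13    16    15     1     8     9     0     1     0     1    16    16
 0.70      1     3     3    27    28    28     5     7    33    44    44     1     2     2     0     0    18    23    19
 0.75      3     3    22    26    29    30    42    44    46    45    44     1    49    48     1     0    18    23    18
 0.80     46    46    52    56    54    54    53    52    53    46    55    52    51    52    47    47    47    47    50
 0.85     46    54    56    56    55    55    53    53    53    60    56    52    51    52    55    47    47    57    57
```

```bash
python3 -m pendant '[[[-0.049,-0.0375,0],[0,0,0],0.0918],[[-0.049,-0.0375,0],[0,0,0],0.0918],[[-0.049,-0.0375,0],[0,0,0],0.0918],[[-0.049,-0.0375,0],[0,0,0],0.0918],[[-0.049,-0.0375,0],[0,0,0],0.0918],[[-0.049,-0.0375,0],[0,0,0],0.0918],[[-0.049,-0.0375,0],[0,0,0],0.0918],[[-0.049,-0.0375,0],[0,0,0],0.0918],[[-0.049,-0.0375,0],[0,0,0],0.0918],[[0,0,0],[0,0,0],0.0918]]' 30
```

```text
clock: 2.4
position: [0.5056, 0.1501, 0.227]
ee_rot: [0.448, 3.107, -0.002]
force: [-0.2, 1.1, -0.1]
width: 1.0
```

```bash
python3 - <<'E'
from h import *
s=arm.observe(); C=cam("wrist",(s["position"],s["ee_rot"]))
p,d=arm.get_image("wrist"); np.savez("b_wrist.npz",p=p,d=d,pos=s["position"],rot=s["ee_rot"]); cv2.imwrite("pics/b_wrist.png",p[:,:,::-1])
for o in arm.masks_of("wrist","boss"): print(o["conf"],o["rect"])
print(proj(C,[0.501,0.155,0.06]))
P=np.vstack([atd(cam(n),u,v,d_[v,u]) for n in("scene","top") for d_ in [np.load(f"a_{n}.npz")["d"]] for v,u in [np.nonzero(d_>0)]])
ys=np.arange(0.35,0.0,-0.025); print("      "," ".join("%5.2f"%y for y in ys))
for x in np.arange(0.55,0.76,0.02):
    print("%5.2f "%x," ".join("%2.0f/%2.0f"%(100*np.percentile(q[:,2],2),100*np.percentile(q[:,2],98)) if len(q:=P[(abs(P[:,0]-x)<.01)&(abs(P[:,1]-y)<.0125)&(P[:,2]>.03)])>2 else "    -" for y in ys))
E
```

```text
0.94 [326.2, 168.8, 126.9, 122.9]
[325.05998942 180.08126561]
        0.35  0.32  0.30  0.27  0.25  0.22  0.20  0.17  0.15  0.12  0.10  0.07  0.05  0.02
 0.55      -     -     -     -     -     -     -     -     -     -     -     -     -     -
 0.57      -     -     -     -     -     -     -     -     -     -     -     -     -     -
 0.59      -     -     - 17/18 13/18 13/17 11/16 11/16 15/17 16/17 16/17     -     -     -
 0.61   3/ 4     - 11/21 12/19 11/18 12/24 11/30 10/29 11/16 13/17 14/17 15/17 16/16     -
 0.63   3/ 4  3/22 10/22 10/20  8/18 11/29  8/31  9/30 10/13 10/13 11/15 12/17 14/16 15/16
 0.65   3/ 4  3/24  8/23  6/20  5/14  5/29  5/29  6/29  7/10  8/12  8/12  9/13 11/16 13/16
 0.67   3/ 4 10/25  7/25  5/16  4/ 6  3/28  4/29  4/28  5/ 7  5/ 8  6/ 9  7/10  8/12 10/15
 0.69      - 24/25 15/26 15/25  9/10  7/28  3/28  3/28  3/ 5  4/ 6  4/ 7  5/ 7  6/ 9  8/34
 0.71      -     - 16/27 25/27  9/26 18/28  3/28  3/28  3/ 4  3/ 5  4/ 5  4/ 6  5/13  6/34
 0.73      -  9/19  4/20  3/28  5/28 10/27 10/28     -  3/ 3  3/ 4  3/ 4  4/47  5/44  6/44
 0.75  16/20  8/23  4/26  3/27  3/29 11/29  8/30  3/30  3/30  3/42  3/42  4/46  4/45  5/44
```

View pics/b_wrist.png

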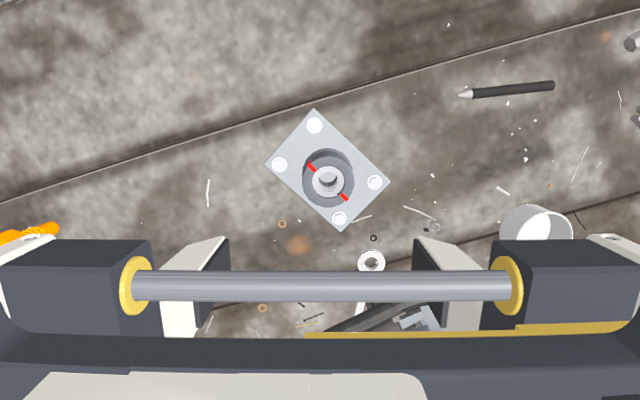

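```bash
python3 - <<'E'
from h import *
z=np.load("b_wrist.npz"); p=z["p"]; C=cam("wrist",(z["pos"],z["rot"]))
# boss plate, red marks
hsv=cv2.cvtColor(p,cv2.COLOR_RGB2HSV)
b=(260,100,400,240)
red=((hsv[...,0]<8)|(hsv[...,0]>172))&(hsv[...,1]>150)&(hsv[...,2]>100)
red[:, :b[0]]=0; red[:,b[2]:]=0; red[:b[1]]=0; red[b[3]:]=0
n,l,st,ce=cv2.connectedComponentsWithStats(red.astype(np.uint8))
for i in range(1,n):
    if st[i,4]>5: print("red",ce[i],st[i,4],np.round(atz(C,*ce[i],0.06),4))
d=z["d"]
v,u=np.mgrid[100:240,260:400].reshape(2,-1); P=atd(C,u,v,d[v,u]); q=P[abs(P[:,2]-0.06)<0.003]
print("rim pts",len(q),q.mean(0), q.min(0),q.max(0))
(cc,r)=cv2.minEnclosingCircle((q[:,:2]*1000).astype(np.float32)); print("rim circle",cc,r)
pl=P[(abs(P[:,2]-0.008)<0.004)]; print("plate",cv2.minAreaRect((pl[:,:2]*1000).astype(np.float32)), np.median(pl[:,2]))
W=np.vstack([atd(cam(n),uu,vv,d_[vv,uu]) for n in("scene","top") for d_ in [np.load(f"a_{n}.npz")["d"]] for vv,uu in [np.nonzero(d_>0)]])
c=np.array([0.501,0.155])
q=W[(W[:,2]>.12)&(W[:,2]<.4)&(W[:,0]>.5)]; r=np.linalg.norm(q[:,:2]-c,axis=1); a=np.degrees(np.arctan2(q[:,1]-c[1],q[:,0]-c[0]))
for k in range(-60,91,10):
    m=(abs(a-k)<5)
    if m.any():
        i=np.argsort(r[m])[:5]; print(k, np.round(r[m][i],3), np.round(q[m][i][:,2],3))
crop=p[b[1]:b[3],b[0]:b[2]]; cv2.imwrite("pics/b_crop.png",cv2.resize(crop[:,:,::-1],None,fx=4,fy=4,interpolation=cv2.INTER_CUBIC))
E
```

```text
red [310.69767442 166.30232558] 43 [0.484  0.1455 0.06  ]
red [343.61290323 196.58064516] 31 [0.5221 0.168  0.06  ]
rim pts 1463 [0.50242796 0.15719357 0.06093497] [0.47733042 0.13132773 0.05701981] [0.52833402 0.18252669 0.06298692]
rim circle (503.5440368652344, 156.7142333984375) 26.65749168395996
plate ((504.5450439453125, 155.9520721435547), (143.32859802246094, 139.1017608642578), 66.50589752197266) 0.009443820647901502
-60 [0.585 0.588 0.591 0.595 0.598] [0.165 0.171 0.175 0.178 0.167]
-50 [0.63  0.631 0.631 0.631 0.632] [0.399 0.396 0.394 0.399 0.397]
-40 [0.133 0.134 0.134 0.134 0.136] [0.16  0.158 0.155 0.165 0.164]
-30 [0.105 0.108 0.108 0.11  0.11 ] [0.163 0.16  0.163 0.161 0.17 ]
-20 [0.088 0.092 0.093 0.094 0.094] [0.162 0.162 0.163 0.16  0.164]
-10 [0.085 0.086 0.088 0.088 0.089] [0.161 0.16  0.161 0.167 0.163]
0 [0.085 0.086 0.087 0.087 0.087] [0.157 0.161 0.165 0.162 0.158]
10 [0.085 0.085 0.085 0.085 0.086] [0.157 0.153 0.157 0.157 0.158]
20 [0.085 0.087 0.087 0.087 0.088] [0.156 0.164 0.159 0.15  0.154]
30 [0.09  0.09  0.091 0.093 0.093] [0.151 0.154 0.153 0.149 0.152]
40 [0.103 0.104 0.105 0.106 0.107] [0.144 0.152 0.142 0.14  0.14 ]
50 [0.13  0.132 0.132 0.134 0.135] [0.132 0.13  0.127 0.167 0.129]
60 [0.655 0.656 0.656 0.657 0.658] [0.194 0.207 0.223 0.227 0.234]
70 [0.868 0.87  0.873 0.873 0.873] [0.146 0.137 0.164 0.176 0.196]
80 [0.817 0.82  0.821 0.821 0.821] [0.192 0.191 0.199 0.196 0.191]
90 [1.093 1.094 1.096 1.097 1.099] [0.133 0.192 0.196 0.133 0.208]
```

View pics/b_crop.png

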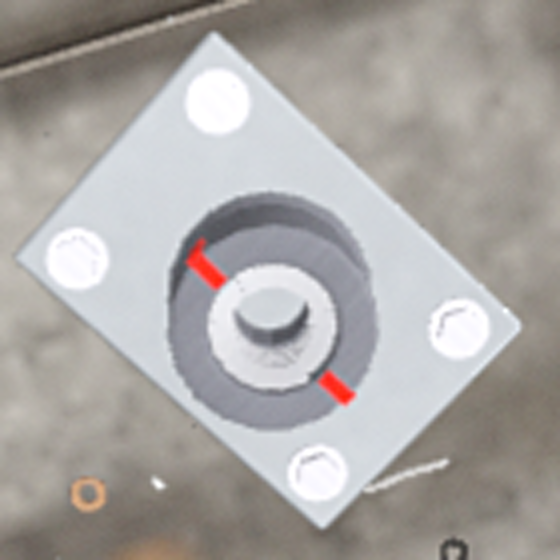

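```bash
python3 - <<'E'
from h import *
W=np.vstack([atd(cam(n),uu,vv,d_[vv,uu]) for n in("scene","top") for d_ in [np.load(f"a_{n}.npz")["d"]] for vv,uu in [np.nonzero(d_>0)]])
c=np.array([0.5033,0.1567])
for zmin in (0.138,0.158):
    q=W[(W[:,2]>zmin)&(W[:,2]<.35)&(W[:,0]>.5)&(W[:,1]>-.2)&(W[:,0]<.8)&(W[:,1]<0.5)][:,:2]-c
    for t in range(40,146,6):
        a=np.radians(t); Y=np.array([np.cos(a),np.sin(a)]); X=np.array([-Y[1],Y[0]])
        dx=np.maximum(abs(q@X)-.0375,0); dy=np.maximum(abs(q@Y)-.095,0)
        print((t,round(1000*np.hypot(dx,dy).min())),end=" ")
    print()
z=np.load("b_wrist.npz"); p=z["p"]; C=cam("wrist",(z["pos"],z["rot"]))
cr=np.array([[260+210/4,100+35/4],[260+520/4,100+325/4],[260+322/4,100+527/4],[260+18/4,100+258/4]])
w=atz(C,cr[:,0],cr[:,1],0.008)[:,:2]; print(w, w.mean(0))
for i in range(4): e=w[(i+1)%4]-w[i]; print(np.linalg.norm(e),np.degrees(np.arctan2(e[1],e[0])))
s=arm.observe(); print(s["joints"]); print(R.from_rotvec(s["ee_rot"]).as_matrix().round(3))
E
```

```text
(40, 0) (46, 0) (52, 0) (58, 0) (64, 8) (70, 17) (76, 26) (82, 34) (88, 39) (94, 42) (100, 39) (106, 34) (112, 29) (118, 20) (124, 11) (130, 4) (136, 0) (142, 0) 
(40, 0) (46, 0) (52, 5) (58, 9) (64, 16) (70, 22) (76, 28) (82, 37) (88, 42) (94, 43) (100, 39) (106, 34) (112, 29) (118, 20) (124, 11) (130, 4) (136, 0) (142, 0) 
[[0.43223242 0.16161791]
 [0.533256   0.22306311]
 [0.57588276 0.15278079]
 [0.47481147 0.09254743]] [0.50404566 0.15750231]
0.11824244857607752 31.30906489435221
0.08219881190355935 -58.76286940735615
0.1176582525493705 -149.20720160775994
0.08114005000011115 121.65208763793213
[-0.60616694  0.27379087  0.26027861  1.82852823 -0.08059804  1.04955096
  0.97611121]
[[-0.961  0.276 -0.   ]
 [ 0.276  0.961  0.   ]
 [ 0.     0.    -1.   ]]
```

```bash
python3 -m pendant '[[[-0.0233,-0.0478,0],[0,0,0],0.0918],[[-0.0233,-0.0478,0],[0,0,0],0.0918],[[-0.0233,-0.0478,0],[0,0,0],0.0918],[[-0.0233,-0.0478,0],[0,0,0],0.0918],[[-0.0233,-0.0478,0],[0,0,0],0.0918],[[-0.0233,-0.0478,0],[0,0,0],0.0918],[[0,0,0],[0,0,0],0.0918]]'; python3 - <<'E'
from h import *
s=arm.observe(); C=cam("wrist",(s["position"],s["ee_rot"]))
p,d=arm.get_image("wrist"); np.savez("d_wrist.npz",p=p,d=d,pos=s["position"],rot=s["ee_rot"]); cv2.imwrite("pics/d_wrist.png",p[:,:,::-1])
print(s["position"],s["joints"][6])
for o in arm.masks_of("wrist","bolt"):
    m=o["pixels"];v,u=np.nonzero(m&(d>0)); P=atd(C,u,v,d[v,u]); zt=np.percentile(P[:,2],95); q=P[abs(P[:,2]-zt)<.004]
    print(round(o["conf"],2),np.round(o["rect"]),zt,q.mean(0), cv2.minEnclosingCircle((q[:,:2]*1000).astype(np.float32)))
x,y=proj(C,[0.561,-0.164,0.092]).astype(int); print(x,y)
cv2.imwrite("pics/d_crop.png",cv2.resize(p[max(y-60,0):y+60,x-60:x+60,::-1],None,fx=5,fy=5,interpolation=cv2.INTER_CUBIC))
E
```

```text
clock: 3.38
position: [0.5586, -0.1619, 0.2268]
ee_rot: [0.442, 3.11, -0.003]
force: [-0.6, -0.0, -0.4]
width: 1.002
[ 0.55857253 -0.16188348  0.22678567] 1.6335433427322144
0.75 [326. 198.  40.  41.] 0.0946037264417908 [ 0.56411821 -0.16101342  0.09333304] ((564.5505981445312, -161.1199951171875), 16.72586441040039)
0.74 [271. 106.  41.  37.] 0.0865367614584418 [ 0.47260575 -0.18369311  0.08522279] ((472.5152587890625, -183.92620849609375), 16.326541900634766)
0.59 [234. 243.  30.  48.] 0.08593806673986866 [ 0.5904096  -0.25830025  0.08477164] ((589.0667724609375, -265.343505859375), 16.352970123291016)
320 197
```

View pics/d_wrist.png

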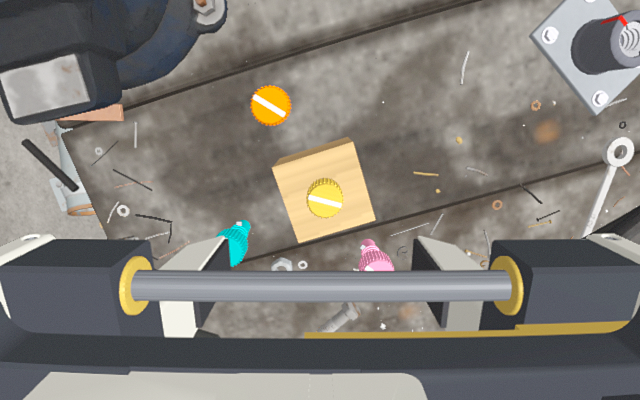

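View pics/d_crop.png

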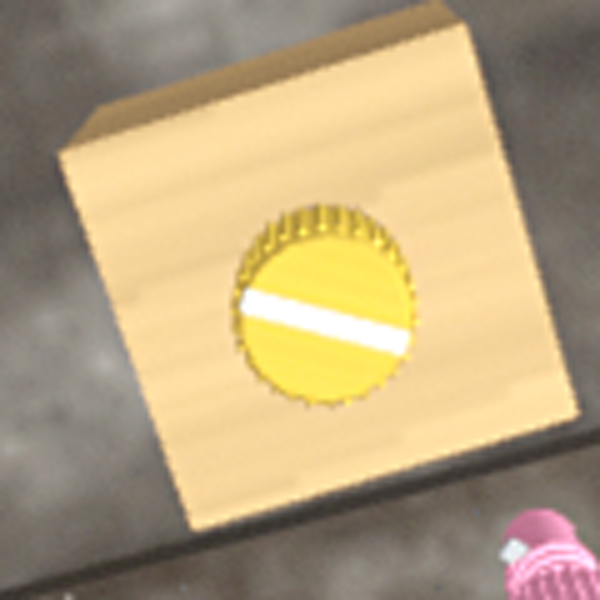

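```bash
cat >> h.py <<'E'
def stripe(p,C,z,uv,r=24):
    """white stripe on head around pixel uv: world centre + angle(deg) at height z; and brass top centre"""
    hsv=cv2.cvtColor(p,cv2.COLOR_RGB2HSV); yy,xx=np.mgrid[:400,:640]
    near=(np.hypot(xx-uv[0],yy-uv[1])<r)
    w=(hsv[...,1]<70)&(hsv[...,2]>200)&near
    n,l,st,ce=cv2.connectedComponentsWithStats(w.astype(np.uint8)); i=1+np.argmax(st[1:,4]); v,u=np.nonzero(l==i)
    P=atz(C,u,v,z)[:,:2]; c=P.mean(0); _,S,V=np.linalg.svd(P-c); a=np.degrees(np.arctan2(V[0,1],V[0,0]))
    if a>90:a-=180
    if a<-90:a+=180
    return c,a,len(u),S/np.sqrt(len(u)), (u.mean(),v.mean())
E
python3 - <<'E'
from h import *
z=np.load("d_wrist.npz"); C=cam("wrist",(z["pos"],z["rot"]))
print(stripe(z["p"],C,0.092,(325,200)))
p=z["p"]; hsv=cv2.cvtColor(p,cv2.COLOR_RGB2HSV)
E
```

```text
(array([ 0.56552063, -0.16137028]), np.float64(58.523153504670965), 178, array([0.0089555 , 0.00136239]), (np.float64(324.4438202247191), np.float64(200.95505617977528)))
```

```bash
python3 -m pendant '[[[-0.0062,0.0025,0],[0,0,0],0.06],[[0,0,0],[0,0,10.35],0.06],[[0,0,0],[0,0,10.35],0.06],[[0,0,0],[0,0,10.35],0.06],[[0,0,0],[0,0,10.35],0.06],[[0,0,0],[0,0,10.35],0.06],[[0,0,0],[0,0,10.35],0.06],[[0,0,0.02],[0,0,10.35],0.06],[[0,0,0.02],[0,0,10.35],0.06],[[0,0,0.02],[0,0,10.35],0.06]]'
python3 -m pendant '[[[0,0,0],[0,0,10.35],0.06],[[0,0,0],[0,0,0],0.06]]'
python3 - <<'E'
from h import *
s=arm.observe(); C=cam("wrist",(s["position"],s["ee_rot"]))
p,d=arm.get_image("wrist"); np.savez("e_wrist.npz",p=p,d=d,pos=s["position"],rot=s["ee_rot"]); cv2.imwrite("pics/e_wrist.png",p[:,:,::-1])
M=R.from_rotvec(s["ee_rot"]).as_matrix(); print(s["position"],s["joints"][6], "jaw",np.degrees(np.arctan2(M[1,1],M[0,1])), M[2])
uv=proj(C,[0.565,-0.1612,0.092]); print(uv)
c,a,n,S,px=stripe(p,C,0.092,uv,35); print(c,a,n,S,px)
d_=np.array([*c,s["position"][2]])-s["position"]; print("tool shift",M.T@d_)
for o in arm.masks_of("wrist","bolt"):
    m=o["pixels"];v,u=np.nonzero(m&(d>0)); P=atd(C,u,v,d[v,u]); zt=np.percentile(P[:,2],95); q=P[abs(P[:,2]-zt)<.004]
    print(round(o["conf"],2),np.round(o["rect"]),zt,q.mean(0), cv2.minEnclosingCircle((q[:,:2]*1000).astype(np.float32)))
E
```

```text
clock: 4.72
position: [0.5661, -0.1555, 0.1661]
ee_rot: [-2.561, -1.819, -0.001]
force: [-0.1, -0.1, 0.4]
width: 0.651
clock: 4.97
position: [0.5659, -0.1558, 0.1663]
ee_rot: [-2.709, -1.59, 0.001]
force: [-0.4, 0.3, 0.3]
width: 0.649
[ 0.56593304 -0.15581513  0.16632508] 0.09506720436586354 jaw -29.18602591064256 [-7.44169538e-05 -6.50307820e-04 -9.99999786e-01]
[323.88184475 218.52292448]
[ 0.56486842 -0.16155826] 58.921934405256195 247 [0.00889318 0.00125778] (np.float64(323.9676113360324), np.float64(218.9068825910931))
tool shift [-5.53315181e-03  1.87116949e-03 -8.05076023e-07]
0.94 [412. 122.  56.  49.] 0.08648177044618516 [ 0.65301514 -0.13199944  0.0851671 ] ((653.2477416992188, -132.4510040283203), 16.84805679321289)
0.91 [325. 215.  44.  56.] 0.0946023348936597 [ 0.56548049 -0.16011494  0.09337613] ((565.4282836914062, -160.7546844482422), 16.87030029296875)
```

View pics/e_wrist.png

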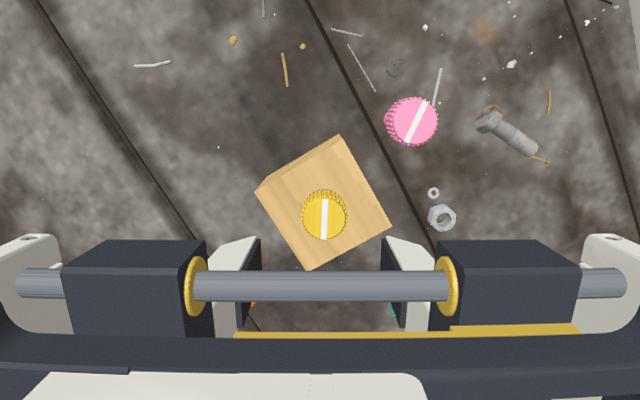

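```bash
python3 -m pendant '[[[-0.0055,0.0018,0.03],[0,0,0],0.06],[[0,0,0.04],[0,0,0],0.06],[[0,0,0.024],[0,0,0],0.06],[[0,0,0],[0,0,0],0.06],[[0,0,0],[0,0,0],0.0],[[0,0,0],[0,0,0],0.0],[[0,0,0],[0,0,0],0.0],[[0,0,0],[0,0,0],0.0]]' 40
python3 - <<'E'
from h import *
s=arm.observe(); print(s["position"],s["force"],s["width"]*.0918)
E
```

```text
clock: 6.08
position: [0.5647, -0.1636, 0.0735]
ee_rot: [2.712, 1.585, 0.002]
force: [-1.2, 1.6, 7.1]
width: 0.366
[ 0.56471827 -0.16361628  0.07351753] [-1.24081734  1.64613739  7.09574917] 0.03362431581839454
```

```bash
python3 -m pendant '[[[0,0,0],[0,0,0],0.0],[[0,0,0],[0,0,0],0.0]]' 
python3 - <<'E'
from h import *
s=arm.observe(); print(s["position"],s["force"],s["width"]*.0918,s["ft_torque"])
p,d=arm.get_image("wrist"); cv2.imwrite("pics/f_wrist.png",p[:,:,::-1])
E
```

```text
clock: 6.32
position: [0.5647, -0.1636, 0.0735]
ee_rot: [2.712, 1.585, 0.002]
force: [-1.2, 1.0, 6.9]
width: 0.36
[ 0.56471852 -0.16358557  0.07351235] [-1.22911171  0.95447966  6.88426772] 0.0330470330567096 [0.12925792 0.34555251 0.04902783]
```

View pics/f_wrist.png

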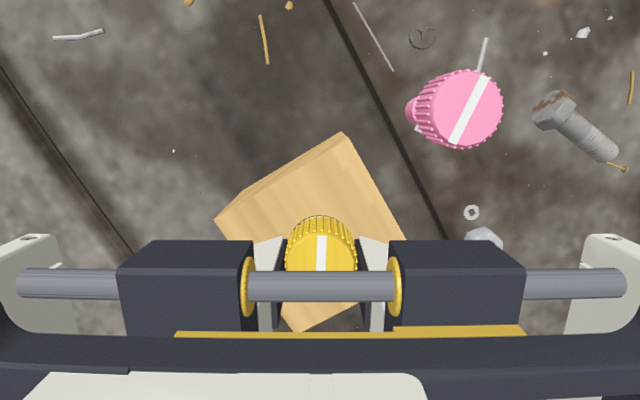

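```bash
python3 -m pendant '[[[0,0,-0.01],[0,0,0],0.0],[[0,0,-0.03],[0,0,0],0.0],[[0,0,-0.05],[0,0,0],0.0],[[0,0,-0.05],[0,0,0],0.0],[[0,0,0],[0,0,0],0.0],[[0,0,0],[0,0,0],0.0]]' 
python3 - <<'E'
from h import *
s=arm.observe(); print(s["position"],s["force"],s["width"]*.0918,s["ft_torque"])
M=R.from_rotvec(s["ee_rot"]).as_matrix(); print(M.round(4))
C=cam("wrist",(s["position"],s["ee_rot"]))
p,d=arm.get_image("wrist"); np.savez("g_wrist.npz",p=p,d=d,pos=s["position"],rot=s["ee_rot"]); cv2.imwrite("pics/g_wrist.png",p[:,:,::-1])
print("pred tip/lugs px",proj(C,s["position"]+np.array([[0,0,-0.065],[0,0,-.0375],[0,0,.0185]])))
cv2.imwrite("pics/g_crop.png",cv2.resize(p[180:300,240:400,::-1],None,fx=5,fy=5,interpolation=cv2.INTER_CUBIC))
E
```

```text
clock: 7.12
position: [0.5637, -0.1631, 0.2122]
ee_rot: [-2.712, -1.584, 0.0]
force: [0.6, 0.5, -2.6]
width: 0.36
[ 0.56371233 -0.16309769  0.2122489 ] [ 0.60984138  0.4565022  -2.61625612] 0.033022844594186765 [-0.07280456  0.0984963  -0.01713607]
[[ 4.909e-01  8.712e-01 -7.000e-04]
 [ 8.712e-01 -4.909e-01  7.000e-04]
 [ 3.000e-04 -1.000e-03 -1.000e+00]]
pred tip/lugs px [[321.40680497 215.53703542]
 [321.43707237 228.77501859]
 [321.52993737 269.71839393]]
```

View pics/g_crop.png

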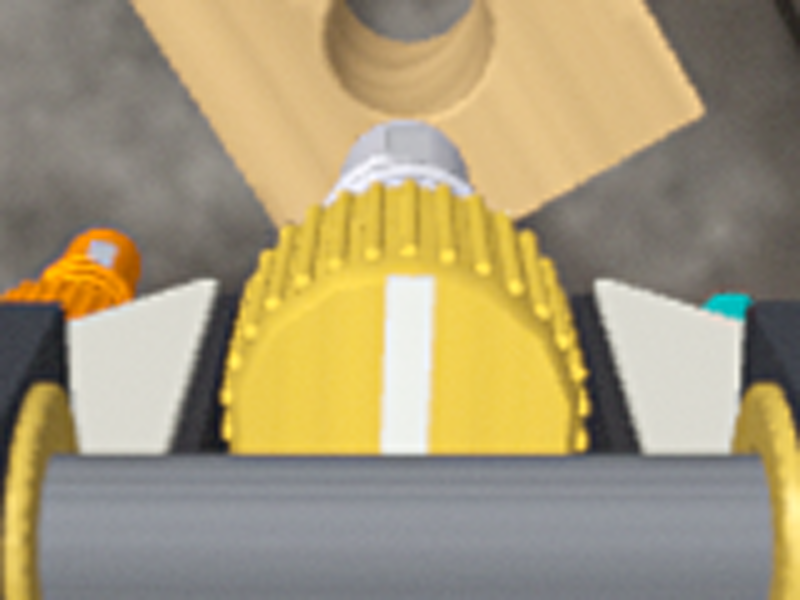

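```bash
python3 - <<'E'
from h import *
z=np.load("g_wrist.npz"); C=cam("wrist",(z["pos"],z["rot"])); M=R.from_rotvec(z["rot"]).as_matrix()
def T(P): return proj(C,z["pos"]+np.atleast_2d(P)@M.T)
h=0.0075
for x0 in(-.002,0,.002):
    a=np.linspace(-np.pi,np.pi,181)
    cir=lambda r,zz:T(np.stack([x0+r*np.cos(a),r*np.sin(a),0*a+zz],-1))
    tip=min(cir(8.5e-3*np.cos(b),h+.058-8.5e-3*(1-np.sin(b)))[:,1].min() for b in np.linspace(0,np.pi/2,20))
    print(x0,"tip top row",tip,"underside row",cir(.017,h)[:,1].min(),"head top edge row",cir(.017,h-.026)[:,1].min(), "flat tip",cir(.0085,h+.058)[:,1].min(),cir(.006,h+.058)[:,1].min())
E
```

```text
-0.002 tip top row 209.20553935586435 underside row 220.6187205226573 head top edge row 238.81875908457258 flat tip 206.25332260544755 209.74784762812257
0 tip top row 206.32679589027845 underside row 216.91766008044314 head top edge row 234.56609462558907 flat tip 203.44352514288946 206.95380161930822
0.002 tip top row 203.4346983325982 underside row 213.19389754590486 head top edge row 230.2820718554242 flat tip 200.62109978759116 204.1471574633436
```

```bash
python3 -m pendant '[[[0,0,0],[0,0,-9.6],0.0],[[0,0,0],[0,0,-9.6],0.0],[[0,0,0],[0,0,-9.6],0.0],[[0,0,0],[0,0,-9.6],0.0],[[0,0,0],[0,0,-9.6],0.0],[[0,0,0],[0,0,-9.6],0.0],[[0,0,0],[0,0,-9.6],0.0],[[0,0,0],[0,0,-9.6],0.0],[[0,0,0],[0,0,-9.5],0.0]]' 
python3 -m pendant '[[[0.0375,0.0393,0],[0,0,0],0.0],[[0.0375,0.0393,0],[0,0,0],0.0],[[0.0375,0.0393,0],[0,0,0],0.0],[[0.0375,0.0393,0],[0,0,0],0.0],[[0.0375,0.0393,0],[0,0,0],0.0],[[0.0375,0.0393,0],[0,0,0],0.0],[[0,0,0],[0,0,0],0.0],[[0,0,0],[0,0,0],0.0]]' 
cat > look.py <<'E'
from h import *
import sys
s=arm.observe(); C=cam("wrist",(s["position"],s["ee_rot"]))
p,d=arm.get_image("wrist"); np.savez(sys.argv[1]+"_wrist.npz",p=p,d=d,pos=s["position"],rot=s["ee_rot"]); cv2.imwrite(f"pics/{sys.argv[1]}_wrist.png",p[:,:,::-1])
M=R.from_rotvec(s["ee_rot"]).as_matrix(); print(s["position"],"q7",s["joints"][6],"jaw",np.degrees(np.arctan2(M[1,1],M[0,1])),"tilt",M[2].round(4),"F",s["force"].round(2),"w",s["width"]*.0918)
E
python3 look.py i
```

```text
clock: 8.3
position: [0.5631, -0.1633, 0.2109]
ee_rot: [-0.886, -3.01, 0.001]
force: [-0.4, -0.4, -2.3]
width: 0.364
clock: 9.3
position: [0.5039, 0.1562, 0.2115]
ee_rot: [-0.894, -3.01, 0.003]
force: [0.9, -0.3, -2.7]
width: 0.356
[0.50391271 0.15621158 0.21154946] q7 0.7155432112681346 jaw 56.9007310723009 tilt [ 9.0e-04 -2.4e-03 -1.0e+00] F [ 0.89 -0.33 -2.72] w 0.03272021725274071
```

View pics/i_wrist.png

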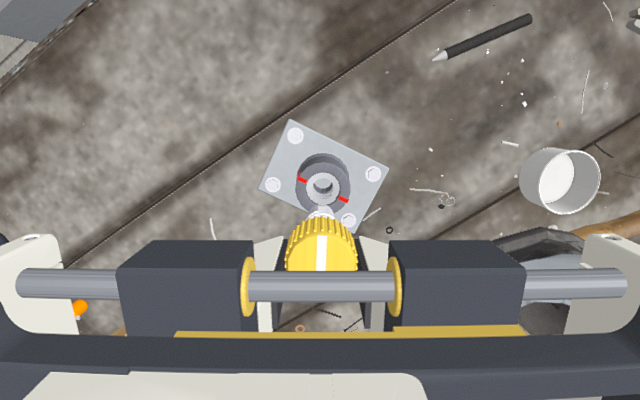

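Boss seen at (323,185) with its red marks at (302,180) and (343,199); the held brass head is at (321,245), stripe upright in the picture. Measuring the boss again from here.

```bash
cat > bm.py <<'E'
from h import *
import sys
z=np.load(sys.argv[1]+"_wrist.npz"); p=z["p"]; C=cam("wrist",(z["pos"],z["rot"])); M=R.from_rotvec(z["rot"]).as_matrix()
c0=proj(C,[0.5035,0.157,0.06]); print("pred centre px",c0)
hsv=cv2.cvtColor(p,cv2.COLOR_RGB2HSV); yy,xx=np.mgrid[:400,:640]
near=np.hypot(xx-c0[0],yy-c0[1])<40
red=((hsv[...,0]<8)|(hsv[...,0]>172))&(hsv[...,1]>150)&(hsv[...,2]>100)&near
n,l,st,ce=cv2.connectedComponentsWithStats(red.astype(np.uint8)); w=[]
for i in range(1,n):
    if st[i,4]>5:
        q=atz(C,*ce[i],0.06); w.append(q); print("red",ce[i].round(1),st[i,4],q.round(4))
if len(w)==2: e=w[1]-w[0]; print("mid",(w[0]+w[1])[:2]/2,"ang",np.degrees(np.arctan2(e[1],e[0])))
d=z["d"]; v,u=np.nonzero(near&(d>0)); P=atd(C,u,v,d[v,u]); q=P[abs(P[:,2]-0.061)<0.004]
print("rim",cv2.minEnclosingCircle((q[:,:2]*1000).astype(np.float32)),np.median(q[:,2]))
# inner bright ring (bore) edge
r=int(50); x,y=c0.astype(int); cv2.imwrite(f"pics/{sys.argv[1]}_crop.png",cv2.resize(p[y-r:y+r,x-r:x+r,::-1],None,fx=6,fy=6,interpolation=cv2.INTER_CUBIC)); print("crop origin",x-r,y-r)
E
python3 bm.py i
```

```text
pred centre px [322.48787092 188.87790869]
red [301.  178.7] 45 [0.4844 0.1456 0.06  ]
red [342.8 198.8] 39 [0.5221 0.1679 0.06  ]
mid [0.5032493  0.15672283] ang 30.647495962202623
rim ((503.4017333984375, 156.81570434570312), 26.48398780822754) 0.06122164402493238
crop origin 272 138
```

View pics/i_crop.png

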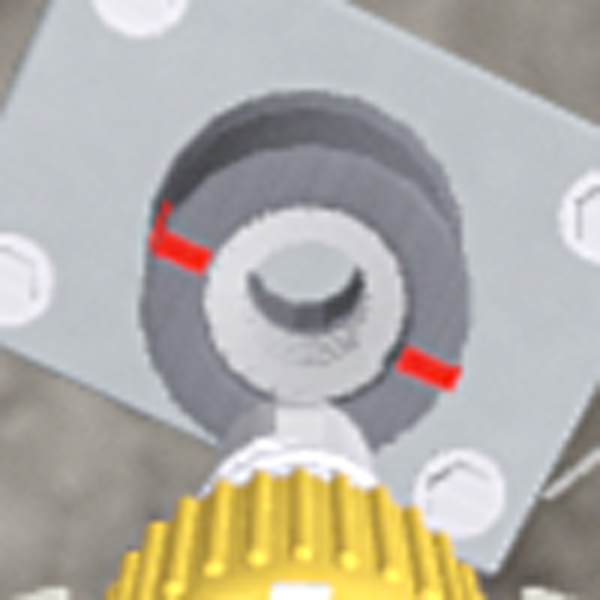

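```bash
python3 -m pendant '[[[0.0003,0,0.05],[0,0,0],0.0],[[0,0,0.026],[0,0,0],0.0],[[0,0,0],[0,0,0],0.0],[[0,0,0],[0,0,0],0.0]]'; python3 look.py j; python3 bm.py j
```

```text
clock: 9.85
position: [0.5052, 0.1562, 0.1376]
ee_rot: [0.898, 3.01, 0.001]
force: [0.1, 0.4, -1.5]
width: 0.362
[0.50520206 0.15618048 0.13763628] q7 0.7548989272399977 jaw 56.786193298918626 tilt [-8.e-04  7.e-04 -1.e+00] F [ 0.08  0.39 -1.49] w 0.03324774730475599
pred centre px [321.49303861 209.4338937 ]
red [293.9 196.2] 82 [0.4844 0.1458 0.06  ]
red [348.  222.3] 67 [0.5224 0.1678 0.06  ]
mid [0.50338078 0.15684251] ang 30.028576990212358
rim ((503.31915283203125, 157.04464721679688), 26.5203857421875) 0.061273942439525955
crop origin 271 159
```

View pics/j_crop.png

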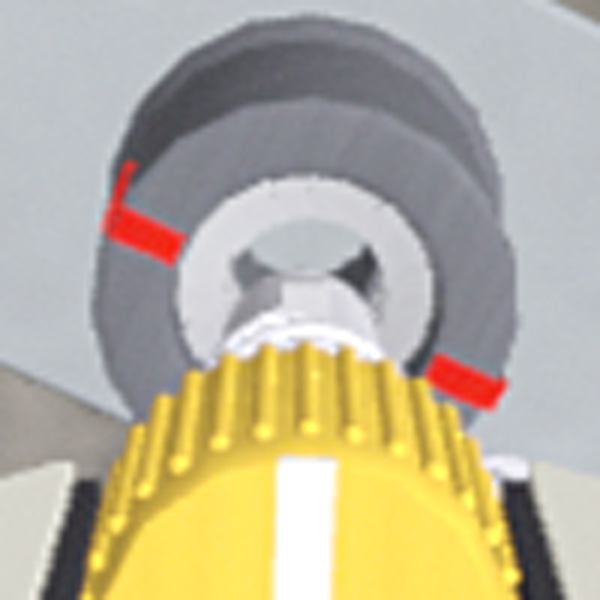

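```bash
python3 -m pendant '[[[0.0015,0.0002,0],[0,0,0],0.0],[[0,0,0],[0,0,0],0.0]]'; python3 -m pendant '[[[0,0,0.008],[0,0,0],0.0],[[0,0,0.008],[0,0,0],0.0],[[0,0,0],[0,0,0],0.0]]';python3 look.py k; python3 bm.py k
```

```text
clock: 10.15
position: [0.5034, 0.1583, 0.1374]
ee_rot: [0.895, 3.011, 0.002]
force: [-0.2, 0.1, -2.5]
width: 0.361
clock: 10.52
position: [0.5027, 0.1578, 0.1198]
ee_rot: [-0.895, -3.01, 0.002]
force: [0.1, -0.4, -1.9]
width: 0.365
[0.50267815 0.15778453 0.11981181] q7 0.7618957161554967 jaw 56.88148147685685 tilt [ 8.0e-04 -1.4e-03 -1.0e+00] F [ 0.12 -0.42 -1.88] w 0.03347275397063537
pred centre px [321.81259189 221.12970004]
red [292.3 207.3] 92 [0.4846 0.1457 0.06  ]
red [354.2 235.9] 24 [0.5246 0.1698 0.06  ]
mid [0.50458468 0.15777692] ang 31.027472081966177
rim ((503.7606201171875, 156.60372924804688), 26.603418350219727) 0.06126092249076273
crop origin 271 171
```

View pics/k_crop.png

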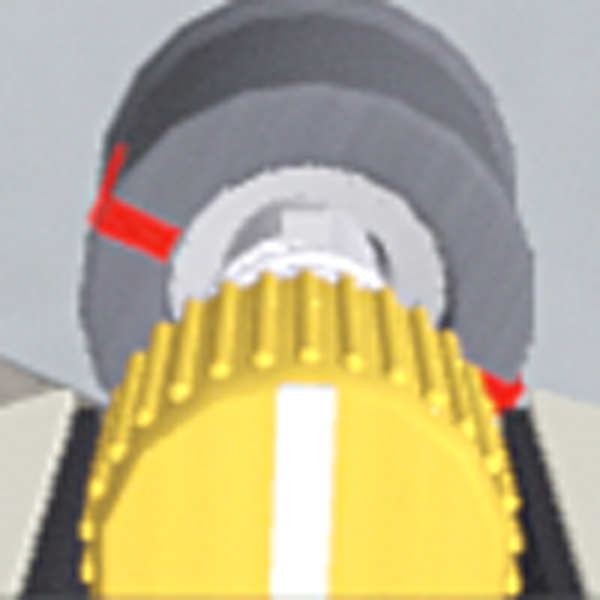

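```bash
python3 -m pendant '[[[-0.001,-0.0001,0.005],[0,0,0],0.0],[[0,0,0.005],[0,0,0],0.0],[[0,0,0.004],[0,0,0],0.0],[[0,0,0],[0,0,0],0.0]]';python3 look.py l; python3 bm.py l | tail -2
```

```text
clock: 11.08
position: [0.5043, 0.1572, 0.1065]
ee_rot: [0.896, 3.011, -0.0]
force: [3.5, -0.8, -4.6]
width: 0.364
[0.50428067 0.15717724 0.10646521] q7 0.7723217386612533 jaw 56.86425480413052 tilt [-4.e-04  0.e+00 -1.e+00] F [ 3.54 -0.79 -4.62] w 0.03339304723908128
rim ((503.30950927734375, 157.1380615234375), 25.738561630249023) 0.06128721218813357
crop origin 271 175
```

```bash
python3 -m pendant '[[[0.0004,-0.0003,0.003],[0,0,0],0.0],[[0,0,0.003],[0,0,0],0.0],[[0,0,0],[0,0,0],0.0]]';python3 look.py m; python3 bm.py m | tail -2
```

```text
clock: 11.5
position: [0.5039, 0.1574, 0.1006]
ee_rot: [0.895, 3.011, 0.001]
force: [5.7, -0.9, -5.2]
width: 0.359
[0.50385073 0.15739543 0.10059941] q7 0.775668778246139 jaw 56.874020414797144 tilt [-5.e-04  5.e-04 -1.e+00] F [ 5.74 -0.9  -5.17] w 0.03293747189905156
rim ((502.7726135253906, 157.59300231933594), 24.926626205444336) 0.06133704957808872
crop origin 271 178
```

View pics/m_wrist.png

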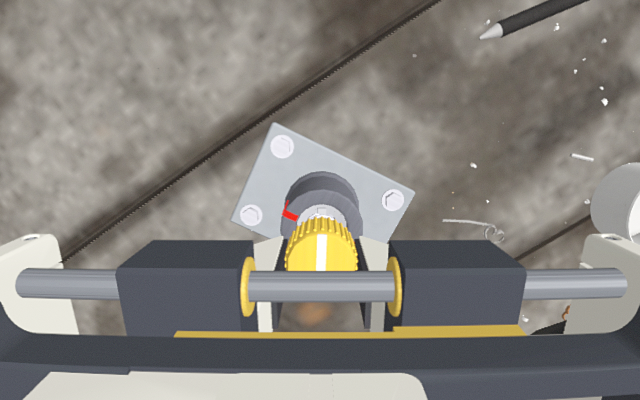

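```bash
python3 -m pendant '[[[-0.0006,0.0004,0],[0,0,0],0.0],[[0,0,0],[0,0,0],0.0]]';python3 -m pendant '[[[0,0,0.002],[0,0,0],0.0],[[0,0,0],[0,0,0],0.0]]';python3 look.py n
```

```text
clock: 11.8
position: [0.5041, 0.1573, 0.1006]
ee_rot: [-0.895, -3.011, 0.0]
force: [4.6, -0.8, -4.6]
width: 0.359
clock: 12.05
position: [0.5043, 0.1574, 0.0987]
ee_rot: [0.895, 3.011, 0.0]
force: [4.7, -0.1, -3.8]
width: 0.359
[0.50428166 0.15736244 0.09868924] q7 0.7775124870191651 jaw 56.87581128950314 tilt [-1.e-04  2.e-04 -1.e+00] F [ 4.67 -0.05 -3.75] w 0.03292532790575246
```

```bash
python3 -m pendant '[[[-0.0008,0.0005,0.001],[0,0,0],0.0],[[0,0,0.001],[0,0,0],0.0],[[0,0,0],[0,0,0],0.0]]';python3 look.py o;python3 -m pendant '[[[0,0,0.001],[0,0,0],0.0],[[0,0,0],[0,0,0],0.0]]';python3 -m pendant '[[[0,0,0.001],[0,0,0],0.0],[[0,0,0],[0,0,0],0.0]]'
```

```text
clock: 12.48
position: [0.5049, 0.1573, 0.0965]
ee_rot: [-0.895, -3.011, 0.0]
force: [2.2, -0.8, -2.6]
width: 0.363
[0.50486947 0.15726074 0.09654964] q7 0.7796596971235172 jaw 56.88134230566178 tilt [ 4.e-04 -4.e-04 -1.e+00] F [ 2.24 -0.83 -2.64] w 0.033347207126711194
clock: 12.78
position: [0.505, 0.1573, 0.0956]
ee_rot: [-0.895, -3.011, 0.0]
force: [2.2, -2.3, -2.6]
width: 0.36
clock: 13.02
position: [0.5051, 0.1573, 0.0946]
ee_rot: [-0.895, -3.011, 0.0]
force: [1.7, -0.7, -2.5]
width: 0.363
```

```bash
python3 -m pendant '[[[0,0,0.001],[0,0,0],0.0],[[0,0,0],[0,0,0],0.0]]';python3 -m pendant '[[[0,0,0.001],[0,0,0],0.0],[[0,0,0],[0,0,0],0.0]]'
```

```text
clock: 13.28
position: [0.5054, 0.1572, 0.094]
ee_rot: [0.896, 3.011, 0.0]
force: [1.3, -2.0, 2.6]
width: 0.359
clock: 13.52
position: [0.5057, 0.1571, 0.0937]
ee_rot: [0.896, 3.01, 0.001]
force: [0.6, -4.0, 12.7]
width: 0.356
```

```bash
python3 -m pendant '[[[0,0,0],[0,0,0],0.0],[[0,0,-0.0002],[0,0,-7],0.0],[[0,0,-0.0002],[0,0,-7],0.0],[[0,0,-0.0002],[0,0,-7],0.0],[[0,0,-0.0002],[0,0,-7],0.0],[[0,0,-0.0002],[0,0,-7],0.0],[[0,0,0],[0,0,0],0.0]]';python3 look.py p
```

```text
clock: 14.4
position: [0.506, 0.1585, 0.0948]
ee_rot: [-0.055, 3.139, 0.003]
force: [1.3, -0.6, 10.8]
width: 0.359
[0.50604398 0.15845039 0.0948424 ] q7 1.2892446190010303 jaw 92.01101810921912 tilt [-0.0021  0.002  -1.    ] F [ 1.31 -0.64 10.81] w 0.03299445372051066
```

View pics/p_wrist.png

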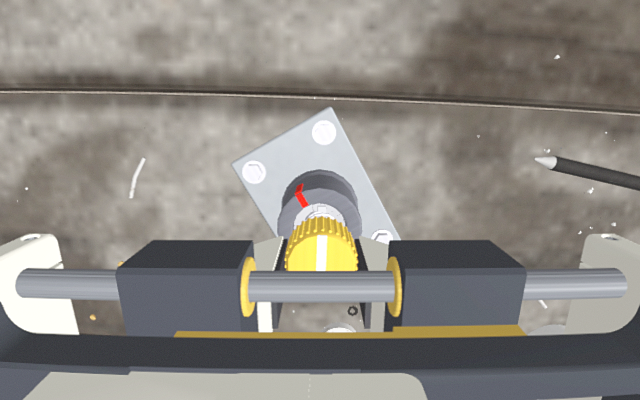

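```bash
python3 -m pendant '[[[0,0,-0.0002],[0,0,-7],0.0],[[0,0,-0.0002],[0,0,-7],0.0],[[0,0,-0.0002],[0,0,-7],0.0],[[0,0,-0.0002],[0,0,-6],0.0],[[0,0,0],[0,0,0],0.0]]';python3 look.py q
```

```text
clock: 15.08
position: [0.5056, 0.1591, 0.0953]
ee_rot: [-0.787, 3.039, 0.003]
force: [2.4, 2.4, 5.3]
width: 0.361
[0.50561709 0.15907373 0.09530018] q7 1.6836138517152692 jaw 119.0266170788457 tilt [-0.0024  0.0014 -1.    ] F [2.43 2.36 5.3 ] w 0.033139514259364
```

```bash
python3 - <<'E'
import cv2,numpy as np
p=np.load("q_wrist.npz")["p"]; cv2.imwrite("pics/q_crop.png",cv2.resize(p[160:290,220:420,::-1],None,fx=4,fy=4,interpolation=cv2.INTER_CUBIC))
E
```

```text
(no output)
```

View pics/q_crop.png

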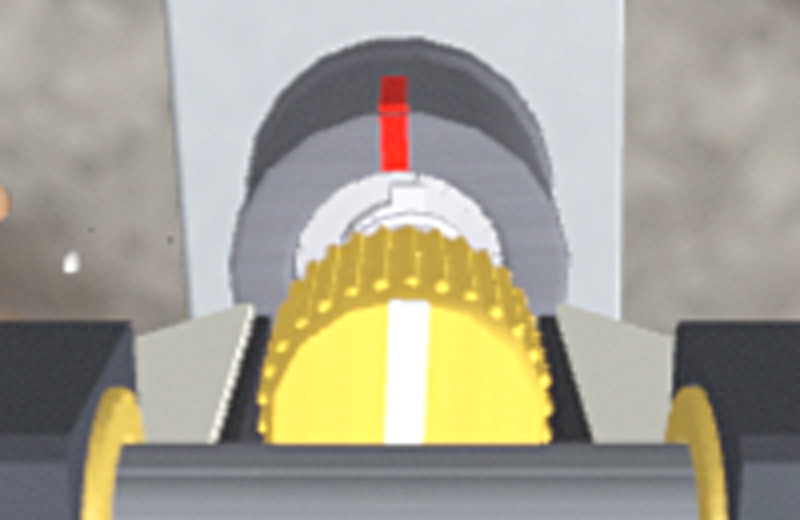

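```bash
python3 -m pendant '[[[0,0,0],[0,0,-4],0.0],[[0,0,0],[0,0,-4],0.0],[[0,0,0],[0,0,0],0.0]]';python3 -m pendant '[[[0,0,0.001],[0,0,0],0.0],[[0,0,0.001],[0,0,0],0.0],[[0,0,0],[0,0,0],0.0]]'; python3 look.py r
```

```text
clock: 15.5
position: [0.505, 0.1581, 0.0945]
ee_rot: [-0.994, 2.98, 0.002]
force: [2.0, 1.3, -1.9]
width: 0.36
clock: 15.88
position: [0.505, 0.1577, 0.0924]
ee_rot: [0.994, -2.98, -0.001]
force: [1.4, 3.1, -1.2]
width: 0.359
[0.50502652 0.15770323 0.09237317] q7 1.7992882125872587 jaw 126.87268322740111 tilt [-1.e-04  4.e-04 -1.e+00] F [ 1.43  3.11 -1.23] w 0.032980304724842174
```

```bash
python3 -m pendant '[[[0,0,0.001],[0,0,0],0.0],[[0,0,0.001],[0,0,0],0.0],[[0,0,0.0005],[0,0,0],0.0],[[0,0,0],[0,0,0],0.0]]'; python3 look.py s
```

```text
clock: 16.42
position: [0.5056, 0.1576, 0.0904]
ee_rot: [-0.993, 2.979, 0.0]
force: [1.6, 3.4, 4.2]
width: 0.359
[0.50556756 0.15756854 0.09043584] q7 1.799430173780968 jaw 126.87901329834268 tilt [-1.e-03 -2.e-04 -1.e+00] F [1.64 3.42 4.17] w 0.032966110275210465
```

```bash
python3 -m pendant '[[[0,0,0.0002],[0,0,7],0.0],[[0,0,0.00025],[0,0,7],0.0],[[0,0,0.00025],[0,0,7],0.0],[[0,0,0.00025],[0,0,7],0.0],[[0,0,0],[0,0,0],0.0]]'; python3 look.py t
```

```text
clock: 17.1
position: [0.5059, 0.1569, 0.0894]
ee_rot: [-0.243, 3.131, -0.001]
force: [2.2, 0.5, 4.9]
width: 0.359
[0.50588354 0.15693319 0.08943304] q7 1.392242199729684 jaw 98.89051415005797 tilt [-1.3e-03 -5.0e-04 -1.0e+00] F [2.23 0.55 4.87] w 0.03299281396081518
```

```bash
python3 -m pendant '[[[0,0,0.00022],[0,0,7],0.0],[[0,0,0.00022],[0,0,7],0.0],[[0,0,0.00022],[0,0,7],0.0],[[0,0,0.00022],[0,0,7],0.0],[[0,0,0.00022],[0,0,7],0.0],[[0,0,0],[0,0,0],0.0]]'; python3 look.py u
```

```text
clock: 17.9
position: [0.5055, 0.1562, 0.0882]
ee_rot: [0.709, 3.06, -0.001]
force: [3.2, -0.4, 5.6]
width: 0.36
[0.5055465  0.15621467 0.08818814] q7 0.8887985017377729 jaw 63.90966153996634 tilt [-9.e-04 -7.e-04 -1.e+00] F [ 3.17 -0.38  5.6 ] w 0.033072696537372
```

View pics/u_wrist.png

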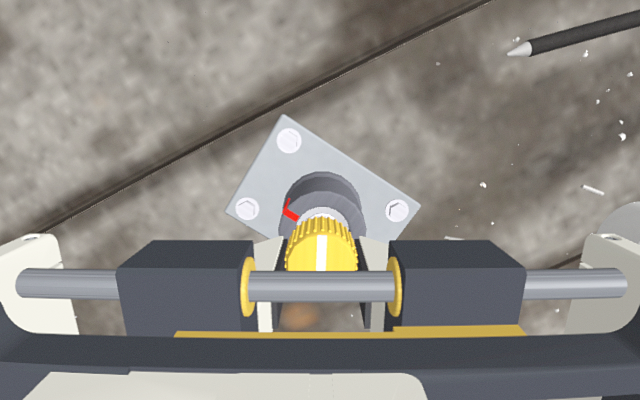

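```bash
python3 -m pendant '[[[0,0,0],[0,0,0],0.048],[[0,0,0],[0,0,0],0.048],[[0,0,0],[0,0,-9],0.048],[[0,0,0],[0,0,-9],0.048],[[0,0,0],[0,0,-9],0.048],[[0,0,0],[0,0,-9],0.048],[[0,0,0],[0,0,-9],0.048],[[0,0,0],[0,0,-9],0.048],[[0,0,0],[0,0,-9],0.048],[[0,0,0],[0,0,0],0.048]]'; python3 look.py v
```

```text
clock: 19.2
position: [0.5045, 0.1568, 0.0875]
ee_rot: [0.993, -2.979, -0.0]
force: [0.6, 0.1, -0.1]
width: 0.525
[0.50445271 0.15677539 0.0875429 ] q7 1.7975313771431105 jaw 126.85722917307422 tilt [ 1.5e-03  6.0e-04 -1.0e+00] F [ 0.59  0.13 -0.12] w 0.04822315880464275
```

View pics/v_wrist.png

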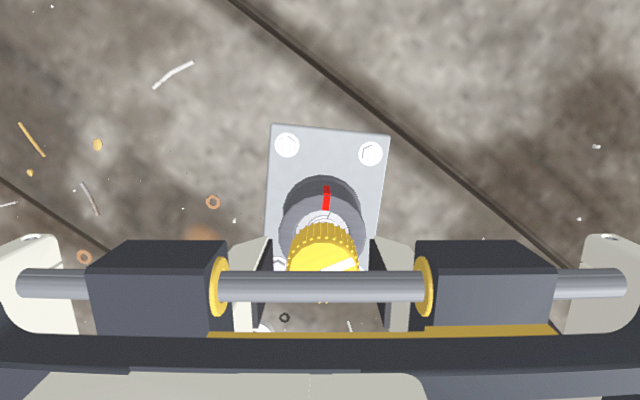

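```bash
python3 -m pendant '[[[0,0,0],[0,0,0],0.0],[[0,0,0],[0,0,0],0.0],[[0,0,0],[0,0,0],0.0],[[0,0,0],[0,0,0],0.0]]' 40; python3 -m pendant '[[[0,0,0.0002],[0,0,7],0.0],[[0,0,0.00024],[0,0,7],0.0],[[0,0,0.00024],[0,0,7],0.0],[[0,0,0.00024],[0,0,7],0.0],[[0,0,0.00024],[0,0,7],0.0],[[0,0,0.00024],[0,0,7],0.0],[[0,0,0.00024],[0,0,7],0.0],[[0,0,0.00024],[0,0,7],0.0],[[0,0,0.00024],[0,0,7],0.0],[[0,0,0],[0,0,0],0.0]]'; python3 look.py w
```

```text
clock: 19.75
position: [0.5051, 0.1573, 0.0879]
ee_rot: [0.993, -2.98, 0.0]
force: [0.0, -0.0, -0.9]
width: 0.363
clock: 21.0
position: [0.5052, 0.1575, 0.0859]
ee_rot: [0.709, 3.06, -0.0]
force: [1.3, 0.3, 0.0]
width: 0.36
[0.50524072 0.15751704 0.08589595] q7 0.8885791453603302 jaw 63.92747404731217 tilt [-3.e-04  1.e-04 -1.e+00] F [1.3  0.33 0.  ] w 0.03303289628684234
```

View pics/w_wrist.png

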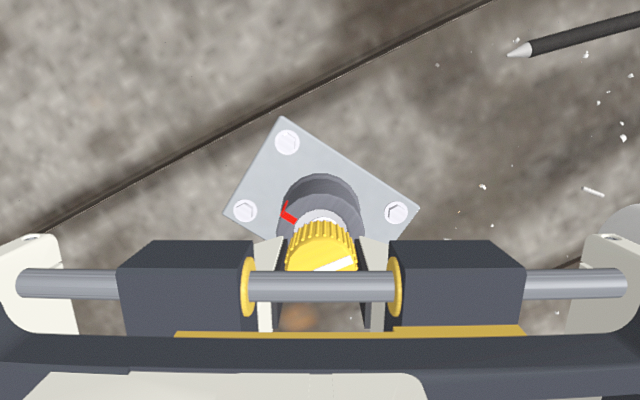

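```bash
python3 -m pendant '[[[0,0,0],[0,0,0],0.048],[[0,0,0],[0,0,0],0.048],[[0,0,0],[0,0,-9],0.048],[[0,0,0],[0,0,-9],0.048],[[0,0,0],[0,0,-9],0.048],[[0,0,0],[0,0,-9],0.048],[[0,0,0],[0,0,-9],0.048],[[0,0,0],[0,0,-9],0.048],[[0,0,0],[0,0,-9],0.048]]'; python3 -m pendant '[[[0,0,0],[0,0,0],0.0],[[0,0,0],[0,0,0],0.0],[[0,0,0],[0,0,0],0.0],[[0,0,0],[0,0,0],0.0]]' 40; python3 -m pendant '[[[0,0,0.0002],[0,0,7],0.0],[[0,0,0.00024],[0,0,7],0.0],[[0,0,0.00024],[0,0,7],0.0],[[0,0,0.00024],[0,0,7],0.0],[[0,0,0.00024],[0,0,7],0.0],[[0,0,0.00024],[0,0,7],0.0],[[0,0,0.00024],[0,0,7],0.0],[[0,0,0.00024],[0,0,7],0.0],[[0,0,0.00024],[0,0,7],0.0],[[0,0,0],[0,0,0],0.0]]'; python3 look.py x
```

```text
clock: 22.18
position: [0.5052, 0.1572, 0.0859]
ee_rot: [-1.002, 2.977, 0.0]
force: [0.1, -0.2, -0.0]
width: 0.526
clock: 22.68
position: [0.5051, 0.1573, 0.0859]
ee_rot: [-0.992, 2.981, -0.0]
force: [0.1, 0.4, 1.6]
width: 0.36
clock: 23.92
position: [0.505, 0.1572, 0.0837]
ee_rot: [-0.709, -3.06, 0.001]
force: [-0.4, -1.2, 1.0]
width: 0.359
[0.50502356 0.15722377 0.08374539] q7 0.8889469171241389 jaw 63.89747499497776 tilt [-1.e-04 -5.e-04 -1.e+00] F [-0.43 -1.19  0.95] w 0.03298766789481307
```

View pics/x_wrist.png

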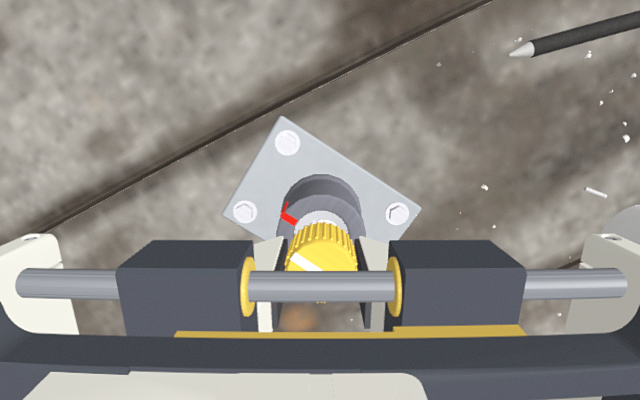

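```bash
python3 -m pendant '[[[0,0,0],[0,0,0],0.048],[[0,0,0],[0,0,0],0.048],[[0,0,0],[0,0,-9],0.048],[[0,0,0],[0,0,-9],0.048],[[0,0,0],[0,0,-9],0.048],[[0,0,0],[0,0,-9],0.048],[[0,0,0],[0,0,-9],0.048],[[0,0,0],[0,0,-9],0.048],[[0,0,0],[0,0,-9],0.048]]'; python3 -m pendant '[[[0,0,0],[0,0,0],0.0],[[0,0,0],[0,0,0],0.0],[[0,0,0],[0,0,0],0.0],[[0,0,0],[0,0,0],0.0]]' 40; python3 -m pendant '[[[0,0,0.0002],[0,0,7],0.0],[[0,0,0.00023],[0,0,7],0.0],[[0,0,0.00023],[0,0,7],0.0],[[0,0,0.00023],[0,0,7],0.0],[[0,0,0.00023],[0,0,7],0.0],[[0,0,0.00023],[0,0,7],0.0],[[0,0,0.00023],[0,0,7],0.0],[[0,0,0.00023],[0,0,7],0.0],[[0,0,0.00023],[0,0,7],0.0],[[0,0,0],[0,0,0],0.0]]'; python3 look.py y
```

```text
clock: 25.1
position: [0.5052, 0.1573, 0.0837]
ee_rot: [-1.002, 2.977, 0.0]
force: [0.2, 0.1, -0.1]
width: 0.523
clock: 25.6
position: [0.5052, 0.1574, 0.0837]
ee_rot: [-0.993, 2.981, -0.0]
force: [0.6, -0.7, -0.9]
width: 0.362
clock: 26.85
position: [0.5046, 0.1575, 0.0816]
ee_rot: [-0.709, -3.06, 0.001]
force: [-2.9, -0.9, 1.6]
width: 0.363
[0.50461237 0.15751958 0.08163789] q7 0.8895727480312609 jaw 63.92544282639717 tilt [ 6.e-04 -6.e-04 -1.e+00] F [-2.9  -0.85  1.65] w 0.03329434940241268
```

View pics/y_wrist.png

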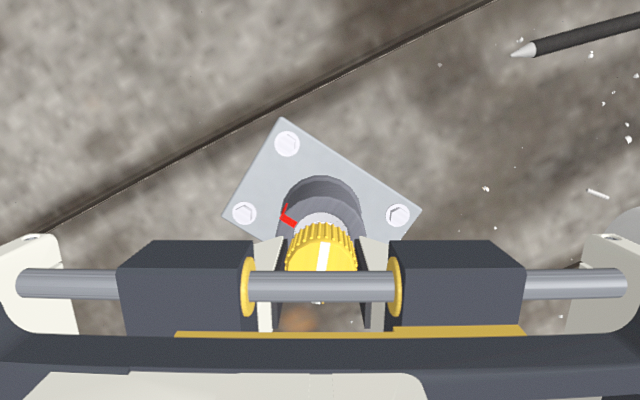

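```bash
python3 -m pendant '[[[0,0,0],[0,0,0],0.048],[[0,0,0],[0,0,0],0.048]]'; python3 -m pendant '[[[0,0,0],[0,0,-9],0.048],[[0,0,0],[0,0,-9],0.048],[[0,0,0],[0,0,-9],0.048],[[0,0,0],[0,0,-9],0.048],[[0,0,0],[0,0,-9],0.048],[[0,0,0],[0,0,-9],0.048],[[0,0,0],[0,0,-7],0.048]]'; python3 -m pendant '[[[0,0,0],[0,0,0],0.0],[[0,0,0],[0,0,0],0.0],[[0,0,0],[0,0,0],0.0],[[0,0,0],[0,0,0],0.0]]' 40; python3 -m pendant '[[[0,0,0.0002],[0,0,7],0.0],[[0,0,0.00023],[0,0,7],0.0],[[0,0,0.00023],[0,0,7],0.0],[[0,0,0.00023],[0,0,7],0.0],[[0,0,0.00023],[0,0,7],0.0],[[0,0,0.00023],[0,0,7],0.0],[[0,0,0.00023],[0,0,7],0.0],[[0,0,0.00023],[0,0,7],0.0],[[0,0,0],[0,0,0],0.0]]'; python3 look.py z
```

```text
clock: 27.15
position: [0.5055, 0.1573, 0.0818]
ee_rot: [0.708, 3.06, 0.001]
force: [-0.1, -0.8, 0.5]
width: 0.506
clock: 28.02
position: [0.5055, 0.1571, 0.0818]
ee_rot: [-0.949, 2.994, 0.0]
force: [1.4, -0.3, -0.1]
width: 0.523
clock: 28.52
position: [0.5052, 0.1573, 0.0817]
ee_rot: [-0.941, 2.997, -0.0]
force: [0.9, -0.2, 0.6]
width: 0.36
clock: 29.65
position: [0.505, 0.1577, 0.0799]
ee_rot: [-0.574, -3.088, 0.0]
force: [-0.7, 0.8, 0.8]
width: 0.357
[0.50495684 0.15770748 0.07985912] q7 0.960985470487463 jaw 68.93096629670227 tilt [ 2.e-04 -1.e-04 -1.e+00] F [-0.74  0.81  0.82] w 0.03274144872890043
```

View pics/z_wrist.png

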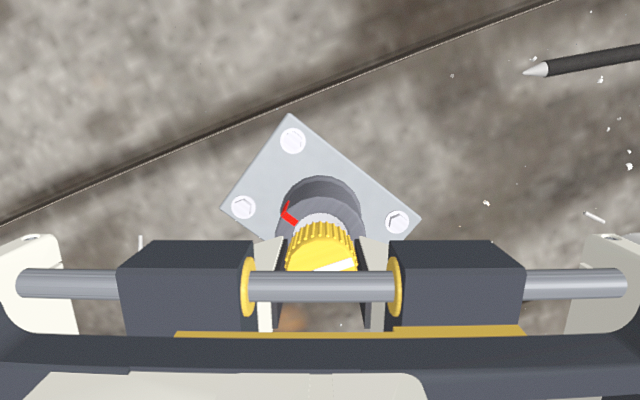

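```bash
python3 -m pendant '[[[0,0,0],[0,0,0],0.048],[[0,0,0],[0,0,0],0.048],[[0,0,0],[0,0,-9],0.048],[[0,0,0],[0,0,-9],0.048],[[0,0,0],[0,0,-9],0.048],[[0,0,0],[0,0,-9],0.048],[[0,0,0],[0,0,-9],0.048],[[0,0,0],[0,0,-9],0.048]]'; python3 -m pendant '[[[0,0,0],[0,0,0],0.0],[[0,0,0],[0,0,0],0.0],[[0,0,0],[0,0,0],0.0],[[0,0,0],[0,0,0],0.0]]' 40; python3 -m pendant '[[[0,0,0.0002],[0,0,7],0.0],[[0,0,0.00023],[0,0,7],0.0],[[0,0,0.00023],[0,0,7],0.0],[[0,0,0.00023],[0,0,7],0.0],[[0,0,0.00023],[0,0,7],0.0],[[0,0,0.00023],[0,0,7],0.0],[[0,0,0.00023],[0,0,7],0.0],[[0,0,0.00023],[0,0,7],0.0],[[0,0,0],[0,0,0],0.0],[[0,0,0],[0,0,0],0.0]]'; python3 look.py aa; python3 - <<'E'
from h import *
p,d=arm.get_image("scene"); cv2.imwrite("pics/aa_scene.png",cv2.resize(p[150:350,180:440,::-1],None,fx=3,fy=3,interpolation=cv2.INTER_CUBIC))
E
```

```text
clock: 30.7
position: [0.5053, 0.1571, 0.0799]
ee_rot: [-0.897, 3.01, -0.0]
force: [-1.0, -0.5, -0.2]
width: 0.522
clock: 31.2
position: [0.5052, 0.1573, 0.0799]
ee_rot: [0.888, -3.014, 0.0]
force: [-0.0, -0.6, 0.7]
width: 0.36
clock: 32.45
position: [0.5051, 0.1576, 0.0781]
ee_rot: [0.625, 3.079, 0.0]
force: [0.5, 0.4, -0.6]
width: 0.359
[0.50513021 0.15755099 0.07806454] q7 0.9347266266323878 jaw 67.03469574079499 tilt [-0.e+00  1.e-04 -1.e+00] F [ 0.45  0.38 -0.57] w 0.032982483735098496
```

View pics/aa_wrist.png

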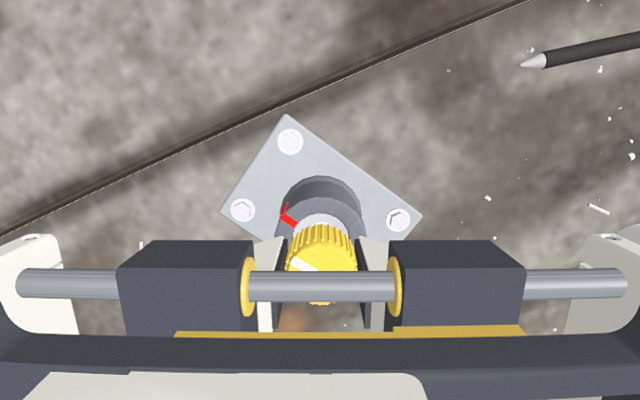

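View pics/aa_scene.png

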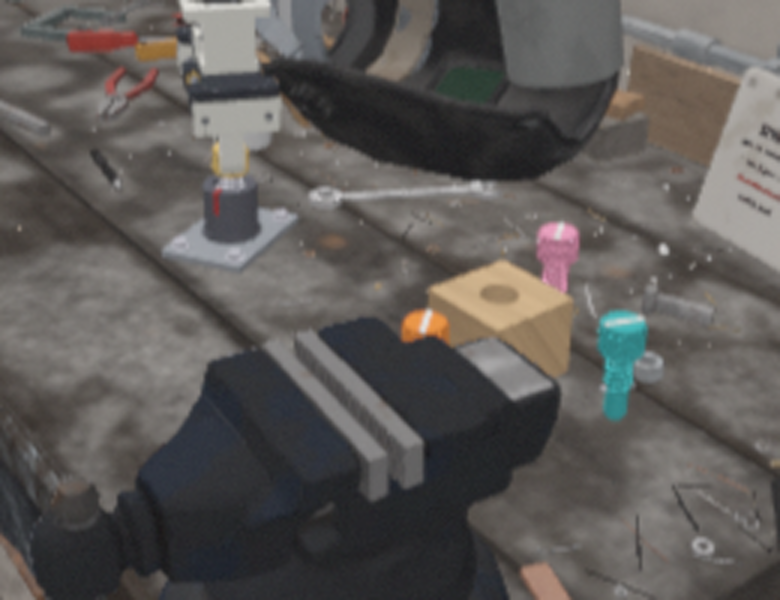

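```bash
python3 - <<'E'
from h import *
z=np.load("aa_wrist.npz"); C=cam("wrist",(z["pos"],z["rot"])); d=z["d"]
v,u=np.mgrid[255:268,300:345].reshape(2,-1); P=atd(C,u,v,d[v,u]); print(np.median(P,0),P.min(0),P.max(0))
c,a,*_=stripe(z["p"],C,.0965,(310,265),25); print(c,a)
arm.sign_off()
E
```

```text
[0.49912983 0.15994078 0.09834332] [0.43983592 0.1498198  0.09678455] [0.50571711 0.1843226  0.23753956]
[0.4979101  0.15028312] 42.986681949911606
the job is handed in; nothing more can be done
```

The brass bolt is started in the boss, screwed one full turn forward, and still held by its head with 40 N. I handed the job in at about 32 s; no verdict is reported.

- **Placing:** I took the bolt from the wooden stand and set it in the boss's mouth, with the stripe about 66° (1.15 rad) clockwise of the red marks. It touched the first ridge at about 86 mm, with roughly 13 N of contact force.
- **Drop:** I turned it back to about 4–5° past the marks and lowered it. It fell into the thread and came to rest near 83 mm.
- **Screwing in:** I turned it forward about 363° in six strokes, regripping between them. A curved black visor close to the boss stands at the height of the gripper's body, so longer strokes would have hit it.

**Last checks:**
- **Height:** The bolt's origin works out at about 70.6 mm from the tool height and about 72 mm from the depth picture. Both are inside the allowed 67.5–75 mm.
- **Stripe:** In the picture the stripe looks back in line with the red marks. My numeric reading gave 43° against about 31° for the marks, but most of the stripe was hidden by the gripper, so I trust that reading less.
- **Forces and tilt:** The side and vertical forces were below 1 N and the tool was vertical.
- **Position:** The tool sat about 2 mm off the measured boss axis, inside the 6 mm allowed. I put this down to the bolt sitting slightly off centre between the pads.
- **Bystanders:** The loose things I could see in the last pictures looked unmoved. I did not measure them again.

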